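Put the test-tube holder back into its moulded kit tray

ROBOT

A 7-joint arm with a two-finger parallel gripper is mounted at the origin on the work surface. World frame = base frame: x ahead of the robot, y to its left, z up, the work surface at z = 0. Lengths are in m, angles in rad, forces in N, time in s.
With the tool pointing down it reaches from about 0.35 to 0.9 m from the base axis. Payload 8.1 kg.
Tool frame: the origin (TCP) lies at the very end of the fingers, on their centre line; the grasp point (between the pads) lies 19 mm behind it (grasp_offset is the distance from the TCP to the grasp point, in m); z points along the fingers, y is the line along which they close (so a half turn about z gives the same grasp; the last joint's range is limited). The gripper opens to 92 mm and grips with 3 to 60 N. Pads are 19 mm wide; open, the fingers measure 130 mm over their backs; the gripper's body (75 mm by 190 mm) begins 47 mm behind the grasp point.
Start: joints at [1.101, 0.434, 0.025, 1.573, -0.012, 1.134, -0.075], TCP at [0.224, -0.583, 0.227] pointing down, gripper open.
Joint ranges: [-2.62, 2.62], [-0.44, 2.09], [-1.27, 1.32], [0.08, 2.57], [-1.32, 4.46], [0.12, 2], [-2.74, 2.74]. Speed limits (rad/s): [2.22, 2.22, 3.01, 3.01, 3.14, 3.14, 3.14].

INTERFACE

Orientations are given as a rotation vector (axis times angle).
In Python, from cell import observe, get_image, camera_params, sign_off, silhouettes, grasp_offset gives the robot as it stands. The module is installed in compiled form; this text tells all that it offers.
- The arm moves only by the tool jog_arm, never from a script. Its argument "motion" is a list that holds one entry, the list of rows, each a list of 7 numbers: the shift along the tool's x, y, z in m, then the turn, a rotation vector about the tool's x, y, z in rad, then the closure, from -1 (fully open) to 1 (shut), so that 0 is half open. In form: [[[dx, dy, dz, wx, wy, wz, hand], ...]]. A call has 1 to 10 rows; each row is the pose to reach, as a shift and turn from the pose commanded when the call began, along the tool's axes at that moment; what a row does not reach only later rows make up. A row lasts 1/12 s, in which the tool goes at most 41.7 mm and 7.16 degrees, less where a joint would pass 70% of its speed; a pose out of reach is approached as far as the arm can. A call with a gripper value outside its range is refused whole. The fingers move at their own pace and stop on an object; "force" is the grip in N (left out, the last holds). Time passes only in rows, so rows that repeat a pose let the fingers close. It gives the time, the measured TCP pose, the force, the opening and the grip force at its end, in the units of the state.
- observe(): the state, without advancing time (a new reading comes with each control period).
- get_image(name): name is "side" or "top" or "wrist"; returns the picture (420x560x3 uint8, red, green, blue); there is no depth.
- camera_params(name): a dict with "vertical_fov" (degrees; the focal length in pixels is half the picture's height over the tangent of half this angle, whatever the lens; pixels are square), "cx", "cy" (the principal point, pixels), "T" (4x4, takes a point from camera to world coordinates). Camera axes: x right, y down, z forward; pixel columns grow to the right and rows downward; lengths in m; the calibration is good to about 2 mm. A picture is of the moment at which its call begins: read the wrist's pose just before it. camera_params takes no time and is no camera call; for the wrist camera it gives the pose at the moment of the call.
- sign_off(): hands the job in; it is judged then, once.
Trained networks look in the newest picture that a camera, given by its name, has taken for a name from the list of things; names that differ only in an ending like _2 or _b are one class to them, and where a whole thing is asked for, a point or a joint stands for the part that bears it (a point fixed in the world has none). Each returns a list of dicts, best first, with "p" (0 to 1); they miss things now and then, are a little off and sometimes report something else, mostly with a low value. They report only what shows in the picture. A call takes as long as a camera call. They do not tell look-alikes from the thing itself.
- silhouettes(query, camera): "mask" (420x560 bool, what is visible of it) and "pixel" ([column, row] in pixels, amid what is visible of it).
The state is a dict: "clock": time; "joints": joint angles; "dq": joint speeds; "joint_efforts": joint torques, N m; "position": TCP position; "ee_rot": TCP orientation; "force": force on the tool from outside, world axes, zero at the start; "ft_torque": the same for the moment, N m; "width": opening from 0.0 (shut) to 1.0 (fully open); "gripper_force": force on a finger pad.
Only numpy, scipy, OpenCV 4.12 (cv2) and the standard library are available. Lean on these libraries where they do the work, as an engineer would, in place of code of your own. Each camera call takes 0.05 s, during which the arm holds its last target. There are 200 camera calls.

TASK

Put the wooden test-tube holder back into its cutout in the kit tray: tuck the jaw tips under the fixed lip at one end while the handle is still up, then press the handle down, without slamming it, until the steel spring latch snaps back over its tail and the holder lies fully home. Let go, and leave the flask, the beaker and the test-tube rack where they stand. The grey insert with the cutout is clamped off-centre in the black tray, a little differently each time, so look or feel for it.

Things in the scene. Friction and masses are not known exactly. Their poses are not given: they have to be found in the camera images.
- holder: wooden test-tube holder, about 70 g, loose on the desk, 170 x 22 x 22 mm. Origin: centre of its underside; x to the jaw tips, z up. Handle x -75 to +32, 22 wide, 22 high; head x 30 to 62, 34 wide, 22 high; jaw tips (two prongs) x 61 to 85, 34 over both, only the lowest 8 mm of the height; tail tab x -85 to -75, 22 wide, only the lowest 9 mm. Balances near x = 0
- holder_nose (a point): point of the holder at the front end of the jaw tips, on the underside (x = 85 mm, z = 0 in the holder's frame)
- holder_tail (a point): good place to press on: middle of the handle's top face near the tail (x = -60 mm, z = 22 mm in the holder's frame)
- tray: black tray fixed to the desk, x -126 to 113 mm, y -112 to 78 mm, rim 20 mm high, in which the grey insert with the recess is clamped. Origin: on the desk, under the middle of the tray's slot; x along the recess to the jaw tips' end, z up. A shelf at y -112 to -75, z 12 carries a steel spatula (part of the tray). Insert: x -120 to 107, 120 mm wide, top at z 26 mm
- tray_mid (a point): point of the tray (x = y = 0, z = 8 mm). The insert's middle line is parallel to the tray's x but lies anywhere from y = -10 to +10 mm of it, clamped (it does not give under 60 N); this offset is not reported: see it or feel for it, for example at both sides of the latch block. Home, the holder's origin lies at x = 0 within 3 mm, at that offset, z = 8 mm
- tray_recess (a point): point of the tray (x 0, y 0, z 26 mm), level with the insert's top. Recess in the insert: white floor at z 8 mm; 25 mm wide at x -87 to -40; 104 mm wide at x -40 to 28 (finger notches beside the handle); 37 mm wide at x 28 to 87; all centred on the insert's middle line. End walls at x -87 and 87. Home, the holder's top stands 4 mm above the insert's top
- tray_lip (a point): point of the tray at x 76, y 0, z 21 mm: the lower edge of the insert's fixed lip runs through it along y. The lip covers the recess from x 76 to 87; the gap under it is 13 mm high. Between lip and tail wall the opening is 163 mm long, shorter than the holder, so that it cannot be laid in flat: the jaw tips go under first, tail up
- tray_tail (a point): point of the tray at x -79.5, y 0, z 23 mm: the latch's tip, when out, is at this x and z (on the insert's middle line). Behind it the latch block, part of the insert and centred on its middle line, 34 mm wide in y, x -117 to -89, stands up to z 40 mm, 14 mm above the insert's top
- latch (a joint): steel wedge latch, 18 mm wide, in the tail wall: 0 = out, grows to 0.012 m as pushed back to the tray's -x against a spring of 5 to 9 N. Its upper face slopes 55 degrees and has little friction: the tail tab, pressed down, drives it back and it snaps out above the tab. That takes about 5 to 12 N on the handle near the tail; the holder's weight is not enough
- flask: empty conical glass flask, 76 mm wide at the foot, 122 mm tall, bystander; origin: centre of its underside
- beaker: empty glass beaker, 60 mm wide, 80 mm tall, bystander; origin: centre of its underside
- rack: white plastic test-tube rack, 65 by 200 mm, 68 mm high, four glass tubes up to 143 mm; long side along its y; bystander; origin: centre of its underside
There are look-alikes about, which are no part of the job. Several things look just like the holder: the one meant starts farthest from the robot's base.

How it is judged:
On the way:
1. the jaw tips are tucked under the lip, in the recess, while the handle is still up (x of holder_nose in the frame of tray above 0.078 m and z of holder_nose in the frame of tray between 0.005 and 0.021 m and y of holder_nose in the frame of tray between -0.016 and 0.016 m and angle between holder's own z axis and vertical between 0.05 and 0.8 rad), for 0.1 s.
At the end, for the whole second after the job is handed in: The holder rests in the recess: within 6 mm of home along the tray, underside at most 3 mm above the recess floor, tilted under 2 degrees, parallel to the tray within 3 degrees, jaw tips at least 4 mm under the lip, tail at most 5 mm above home, latch sprung out over it (within 3 mm) (x of holder in the frame of tray between -0.006 and 0.006 m and y of holder in the frame of tray between -0.016 and 0.016 m and z of holder in the frame of tray below 0.011 m and x of holder_nose in the frame of tray above 0.08 m and z of holder_tail in the frame of tray below 0.035 m and angle between the x axis of holder and the x axis of tray, either way round below 0.05 rad and angle between holder's own z axis and vertical below 0.035 rad and value of joint latch below 0.003 m and linear speed of holder below 0.02 m/s); the robot touches nothing.
It fails at once if the flask is shoved (over 30 mm) or tipped (distance of flask from where it was at the start of the episode above 0.03 m or angle between flask's own z axis and vertical above 0.5 rad).
It fails at once if the beaker is shoved (over 30 mm) or tipped (distance of beaker from where it was at the start of the episode above 0.03 m or angle between beaker's own z axis and vertical above 0.5 rad).
It fails at once if the rack is shoved (over 30 mm) or tipped (distance of rack from where it was at the start of the episode above 0.03 m or angle between rack's own z axis and vertical above 0.5 rad).
It fails at once if the holder is slammed or forced against the tray with more than 90 N (contact force between holder and tray above 90 N).
It also fails if it takes over 64 s, if anything falls off the work surface, if the arm or the gripper's body presses on something with over 40 N, if the wrist force passes 120 N, or if a joint passes its speed limit or range.

## Working session

There is one attempt and no reset: what is moved stays moved. The work goes in short steps, Python scripts to look and compute and a tool call to move; the robot and the scene stay as the last step left them, time stands still between calls to the robot, and variables do not carry over. Pictures are saved under pics/ and viewed, at most 10 in all, crops included, and the job is handed in when it is done.

Besides the shell and the picture viewer there is one more tool, called as a command line: name --argument value ..., lists and objects as JSON in quotes. jog_arm: Moves the arm, as the interface text tells. Its arguments: {"type":"object","properties":{"motion":{"type":"array"},"force":{"type":"number"}},"required":["motion"]}

```bash
mkdir -p pics
cat > h.py <<'E'
import numpy as np,cv2
from cell import *
from scipy.spatial.transform import Rotation as R
def save(cam,f):
    im=get_image(cam); cv2.imwrite('pics/'+f,im[:,:,::-1]); return im
def K(cam):
    p=camera_params(cam); return 210/np.tan(np.radians(p['vertical_fov']/2)),p['cx'],p['cy'],np.array(p['T'])
def ray(cam,px,z,P=None):
    f,cx,cy,T=P or K(cam); px=np.atleast_2d(px).astype(float)
    d=np.c_[(px[:,0]-cx)/f,(px[:,1]-cy)/f,np.ones(len(px))]@T[:3,:3].T
    o=T[:3,3]; return o+d*((z-o[2])/d[:,2])[:,None]
def proj(cam,X,P=None):
    f,cx,cy,T=P or K(cam); c=(np.atleast_2d(X)-T[:3,3])@T[:3,:3]
    return np.c_[c[:,0]/c[:,2]*f+cx,c[:,1]/c[:,2]*f+cy]
E
python3 - <<'E'
from h import *
a=save('top','a.png');b=save('side','b.png')
cv2.imwrite('pics/ab.png',np.hstack([a,b])[:,:,::-1])
for q in ['holder','tray']:
  for cam in ['top','side']:
    for r in silhouettes(q,cam):
        m=r['mask'].astype(np.uint8); c=cv2.findNonZero(m); rect=cv2.minAreaRect(c)
        print(q,cam,round(r['p'],2),np.round(r['pixel']),rect, np.round(ray(cam,r['pixel'],0.02),3))
        if cam=='top': print(np.round(ray(cam,cv2.boxPoints(rect),.02)[:,:2],3).tolist())
print(K('top'),K('side'),grasp_offset, K('wrist'))
print(observe())
E
```

```text
holder top 0.79 [250. 299.] ((247.62164306640625, 300.729736328125), (12.494322776794434, 58.85483932495117), 80.53767395019531) [[0.303 0.224 0.02 ]]
[[0.304, 0.317], [0.328, 0.151], [0.293, 0.146], [0.27, 0.311]]
holder top 0.66 [263. 232.] ((259.5000305175781, 230.00003051757812), (57.6905517578125, 12.521980285644531), 63.43495178222656) [[0.494 0.185 0.02 ]]
[[0.568, 0.247], [0.583, 0.214], [0.431, 0.142], [0.416, 0.174]]
holder side 0.71 [349. 230.] ((350.8999938964844, 235.30001831054688), (42.48529052734375, 13.86362075805664), 63.43495178222656) [[0.295 0.226 0.02 ]]
holder side 0.69 [340. 156.] ((341.2837829589844, 153.79730224609375), (44.880924224853516, 8.38434886932373), 9.462322235107422) [[ 0.279 -0.204  0.02 ]]
holder side 0.61 [282. 227.] ((278.0137634277344, 225.36050415039062), (12.942670822143555, 56.51337814331055), 77.19573211669922) [[0.488 0.21  0.02 ]]
tray top 0.9 [388. 211.] ((388.6258544921875, 209.4294891357422), (68.56926727294922, 82.80889129638672), 20.13630485534668) [[ 0.544 -0.177  0.02 ]]
[[0.474, -0.044], [0.7, -0.137], [0.623, -0.318], [0.402, -
[... 1213 characters left out ...]
]]))
{'clock': 0.3, 'joints': array([ 1.10138793,  0.43477018,  0.024979  ,  1.5734989 , -0.01159148,
        1.1339944 , -0.0750935 ]), 'dq': array([-0.00021248, -0.00081194,  0.0017616 , -0.00294574, -0.00051291,
       -0.00057206,  0.00047459]), 'joint_efforts': array([-1.20815541e-03, -6.67032266e+01,  9.82649960e-01, -3.14284730e+01,
       -6.05732901e-02,  3.82263260e-02,  8.98729513e-05]), 'position': array([ 0.22406009, -0.58328384,  0.22645786]), 'ee_rot': array([-3.08842559e+00, -5.72773827e-01,  2.41095422e-04]), 'force': array([ 0.3845892 , -0.57080723,  0.19181456]), 'ft_torque': array([ 0.00200672, -0.02361265,  0.02310398]), 'gripper_force': 0.0, 'width': 1.0025570936559647}
```

View pics/a.png

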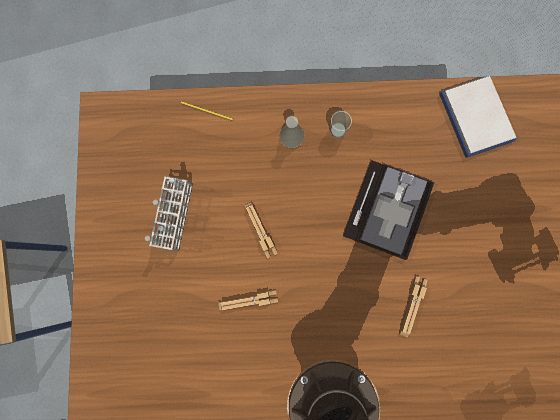

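View pics/b.png

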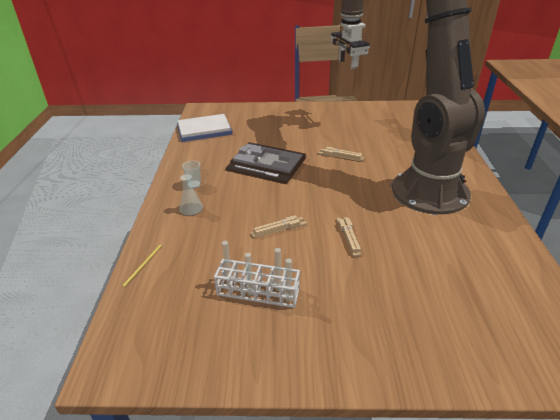

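Candidates for the holder (top view): (260,230), (248,300) and (413,306). They lie about 0.53, 0.37 and 0.35 m from the base, so I choose (260,230). Its head looks to be toward the base, at (270,250). The tray's latch block is at (403,183), and the spatula side is on the left, so tray +x points toward the base.

```bash
cat >> h.py <<'E'
def pose(yaw,tilt=0):
    # tool down, tool x along yaw (deg); tilt>0 (deg): tool x dips below horizontal
    x=np.array([np.cos(np.radians(yaw)),np.sin(np.radians(yaw)),0]); z=np.array([0,0,-1.]); y=np.cross(z,x)
    M=R.from_matrix(np.c_[x,y,z]); return M*R.from_euler('y',-tilt,degrees=True) if tilt else M
def go(p,yaw,tilt=0):
    s=observe(); r0=R.from_rotvec(s['ee_rot']); d=r0.inv().apply(np.array(p)-s['position']); w=(r0.inv()*pose(yaw,tilt)).as_rotvec()
    print('t',round(s['clock'],2),'pos',np.round(s['position'],4),'yaw',np.round(np.degrees(np.arctan2(*r0.as_matrix()[1::-1,0])),2),'F',np.round(s['force'],1),'w',round(s['width'],3))
    print('shift',np.round(d,4),'turn',np.round(w,4),'rows',np.linalg.norm(d)/.0417,np.degrees(np.linalg.norm(w))/7.16)
E
python3 - <<'E'
from h import *
a=cv2.imread('pics/a.png'); cv2.imwrite('pics/c.png',cv2.resize(np.hstack([a[190:270,220:300],a[155:265,340:440][:80],a[185:265,340:440]]),None,fx=2.8,fy=2.8,interpolation=2))
go([.47,.18,.25],205.5); go([.35,-.2,.25],111)
E
```

```text
t 0.3 pos [ 0.2241 -0.5833  0.2265] yaw 21.01 F [ 0.4 -0.6  0.2] w 1.003
shift [ 0.5033 -0.6243 -0.0232] turn [1.0000e-04 8.0000e-04 3.0633e+00] rows 19.239174631958434 24.513016721615138
t 0.3 pos [ 0.2241 -0.5833  0.2265] yaw 21.01 F [ 0.4 -0.6  0.2] w 1.003
shift [ 0.255  -0.3126 -0.0234] turn [-5.0000e-04 -4.0000e-04 -1.5706e+00] rows 9.69138301060764 12.567989440635152
```

View pics/c.png

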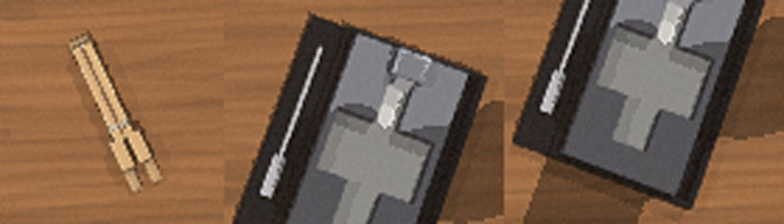

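The crop shows the holder's two jaw prongs at the lower right, toward the base. The tray's latch block is at the far end and the narrow slot with the lip at the near end. Moving to it now.

jog_arm --motion '[[[0.255, -0.31, -0.023, 0, 0, -1.2, -1], [0.255, -0.31, -0.023, 0, 0, -1.2, -1], [0.255, -0.31, -0.023, 0, 0, -1.2, -1], [0.255, -0.31, -0.023, 0, 0, -1.2, -1], [0.255, -0.31, -0.023, 0, 0, -1.2, -1], [0.255, -0.31, -0.023, 0, 0, -1.2, -1], [0.255, -0.31, -0.023, 0, 0, -1.2, -1], [0.255, -0.31, -0.023, 0, 0, -1.2, -1], [0.255, -0.31, -0.023, 0, 0, -1.2, -1], [0.255, -0.31, -0.023, 0, 0, -1.2, -1]]]'

```text
clock: 1.13
position: [0.3518, -0.1988, 0.2503]
ee_rot: [2.214, 2.227, 0.001]
force: [0.3, -0.2, -0.6]
width: 1.004
gripper_force: 0.0
```

Run:
```python
from h import *
go([.46,.175,.25],205.5)
```

```text
t 1.13 pos [ 0.3518 -0.1988  0.2503] yaw 90.34 F [ 0.3 -0.2 -0.6] w 1.004
shift [3.732e-01 1.104e-01 3.000e-04] turn [ 4.0000e-04  1.1000e-03 -2.0099e+00] rows 9.332210781803468 16.084013126606134
```

jog_arm --motion '[[[0.373, 0.11, 0, 0, 0, -1.2, -1], [0.373, 0.11, 0, 0, 0, -1.2, -1], [0.373, 0.11, 0, 0, 0, -1.2, -1], [0.373, 0.11, 0, 0, 0, -1.2, -1], [0.373, 0.11, 0, 0, 0, -1.2, -1], [0.373, 0.11, 0, 0, 0, -1.2, -1], [0.373, 0.11, 0, 0, 0, -1.2, -1], [0.373, 0.11, 0, 0, 0, -1.2, -1], [0.373, 0.11, 0, 0, 0, -1.2, -1], [0.373, 0.11, 0, 0, 0, -1.2, -1]]]'

```text
clock: 1.97
position: [0.463, 0.1761, 0.2503]
ee_rot: [0.568, 3.089, 0.007]
force: [-0.3, 0.8, -0.1]
width: 0.999
gripper_force: 0.0
```

jog_arm --motion '[[[0, 0, 0, 0, 0, -0.81, -1], [0, 0, 0, 0, 0, -0.81, -1], [0, 0, 0, 0, 0, -0.81, -1], [0, 0, 0, 0, 0, -0.81, -1], [0, 0, 0, 0, 0, -0.81, -1], [0, 0, 0, 0, 0, -0.81, -1], [0, 0, 0, 0, 0, -0.81, -1], [0, 0, 0, 0, 0, -0.81, -1]]]'

```text
clock: 2.63
position: [0.4626, 0.1697, 0.2496]
ee_rot: [0.682, -3.066, -0.0]
force: [-0.1, 0.4, -0.2]
width: 0.996
gripper_force: 0.0
```

Run:
```python
from h import *
P=K('wrist'); im=save('wrist','d.png'); o=im.copy()
for r in silhouettes('holder','wrist'):
    m=r['mask'].astype(np.uint8); c=cv2.findNonZero(m)[:,0]
    W=ray('wrist',c,.022,P)[:,:2]; b=cv2.minAreaRect(W.astype(np.float32)*1000)
    print(r['p'],r['pixel'],m.sum(),b); cv2.polylines(o,[proj('wrist',np.c_[cv2.boxPoints(b)/1000,np.full(4,.022)],P).astype(int)],True,(255,0,0))
cv2.imwrite('pics/d2.png',o[:,:,::-1]); print(observe()['joints']); go([.49,.19,.1],205.5)
```

```text
0.95 [383.8, 67.2] 4250 ((297.9256896972656, 228.6014862060547), (37.45216369628906, 165.7667236328125), 8.499269485473633)
0.88 [278.9, 199.2] 2471 ((492.44439697265625, 189.9024658203125), (155.1720428466797, 34.24895477294922), 25.069374084472656)
[ 0.32511835  0.36510663 -1.01421167  1.79602025  0.33571104  1.16756449
  1.20887632]
t 2.73 pos [0.4626 0.1698 0.2497] yaw -155.23 F [ 0.4 -0.3  0.6] w 1.002
shift [-0.0334  0.0069  0.1496] turn [ 0.0001 -0.0001 -0.0128] rows 3.680675269001265 0.10258030986790818
```

View pics/d2.png

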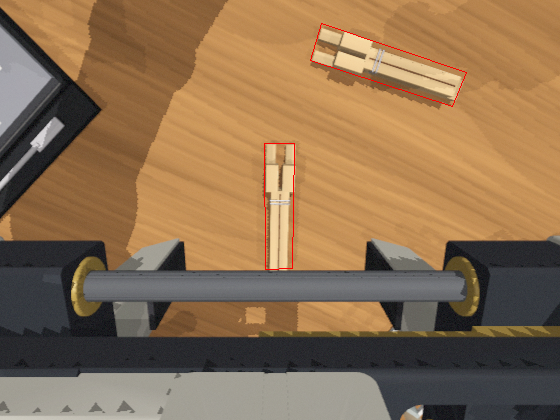

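The wrist view shows the holder with its jaw tips up at (280,145). The handle runs down under the gripper at (280,270).

Run:
```python
from h import *
P=K('wrist'); im=get_image('wrist')
r=[r for r in silhouettes('holder','wrist') if r['pixel'][1]>120][0]
m=r['mask']; ys,xs=np.nonzero(m); 
print('rows',ys.min(),ys.max())
h=[(xs[ys==y].mean(),y) for y in range(205,262)]; j=[(xs[ys==y].min()/2+xs[ys==y].max()/2,y) for y in range(150,185)]
n=ray('wrist',[[xs[ys<150].mean(),ys.min()]],.008,P)[0]
H=ray('wrist',h,.022,P); J=ray('wrist',j,.015,P)
A=np.r_[H,J][:,:2]; c=A.mean(0); u=np.linalg.svd(A-c)[2][0]; u=u if u[0]<0 else -u
yaw=np.degrees(np.arctan2(u[1],u[0])); o=c+u*((n[:2]-c)@u-.085)
print('nose',n,'yaw',yaw%360,'origin',o); g=o-.005*u; print('grasp',g)
go([*g,.06],yaw%360); go([*g,.004],yaw%360)
```

```text
rows 144 269
nose [0.42311885 0.15750678 0.008     ] yaw 204.1398185647198 origin [0.50046909 0.19275193]
grasp [0.50503184 0.19479676]
t 2.83 pos [0.4626 0.1699 0.2497] yaw -155.2 F [ 0.3  0.2 -0.2] w 1.002
shift [-0.049   0.0049  0.1897] turn [-0.0002  0.      0.0115] rows 4.700921357237708 0.09194506154678019
t 2.83 pos [0.4626 0.1699 0.2497] yaw -155.2 F [ 0.3  0.2 -0.2] w 1.002
shift [-0.049   0.0049  0.2457] turn [-0.0002  0.      0.0115] rows 6.01024367707559 0.09194506154678019
```

jog_arm --motion '[[[-0.049, 0.005, 0.19, 0, 0, 0.011, -1], [-0.049, 0.005, 0.19, 0, 0, 0.011, -1], [-0.049, 0.005, 0.19, 0, 0, 0.011, -1], [-0.049, 0.005, 0.19, 0, 0, 0.011, -1], [-0.049, 0.005, 0.19, 0, 0, 0.011, -1], [-0.049, 0.005, 0.205, 0, 0, 0.011, -1], [-0.049, 0.005, 0.22, 0, 0, 0.011, -1], [-0.049, 0.005, 0.235, 0, 0, 0.011, -1], [-0.049, 0.005, 0.244, 0, 0, 0.011, -1], [-0.049, 0.005, 0.244, 0, 0, 0.011, -1]]]'

```text
clock: 3.67
position: [0.504, 0.1945, 0.0041]
ee_rot: [0.66, -3.069, 0.001]
force: [0.1, -0.8, -0.4]
width: 0.999
gripper_force: 0.0
```

jog_arm --motion '[[[0, 0, 0, 0, 0, 0, 1], [0, 0, 0, 0, 0, 0, 1], [0, 0, 0, 0, 0, 0, 1], [0, 0, 0, 0, 0, 0, 1], [0, 0, 0, 0, 0, 0, 1], [0, 0, 0, 0, 0, 0, 1], [0, 0, 0, 0, 0, 0, 1], [0, 0, 0, 0, 0, 0, 1], [0, 0, 0, 0, 0, 0, 1], [0, 0, 0, 0, 0, 0, 1]]]' --force 25

```text
clock: 4.5
position: [0.5048, 0.1951, 0.0057]
ee_rot: [0.661, -3.071, 0.0]
force: [0.2, -0.4, 0.5]
width: 0.321
gripper_force: 0.0
```

jog_arm --motion '[[[0, 0, -0.03, 0, 0, 0, 1], [0, 0, -0.07, 0, 0, 0, 1], [0, 0, -0.11, 0, 0, 0, 1], [0, 0, -0.15, 0, 0, 0, 1], [0, 0, -0.15, 0, 0, 0, 1]]]'

```text
clock: 4.92
position: [0.5076, 0.198, 0.1629]
ee_rot: [-0.66, 3.062, 0.004]
force: [0.5, 0.8, -0.3]
width: 0.008
gripper_force: 0.0
```

Run:
```python
from h import *
print(observe()['joints']); go([.50,-.17,.2],158)
```

```text
[ 0.17944874  0.52824997 -0.91623789  1.80612531  0.48501672  1.03857694
  1.07355025]
t 4.92 pos [0.5076 0.198  0.1629] yaw -155.67 F [ 0.5  0.8 -0.3] w 0.008
shift [ 0.1582 -0.3322 -0.0387] turn [0.0043 0.0093 0.8087] rows 8.8722461825227 6.471719971501709
```

The fingers are slow: they were still closing at the lift, so the holder stayed behind. Reopen, check and redo.

jog_arm --motion '[[[-0.02, 0, -0.05, 0, 0, 0, -0.4], [-0.045, 0, -0.085, 0, 0, 0, -0.4], [-0.045, 0, -0.085, 0, 0, 0, -0.4], [-0.045, 0, -0.085, 0, 0, 0, -0.4], [-0.045, 0, -0.085, 0, 0, 0, -0.4], [-0.045, 0, -0.085, 0, 0, 0, -0.4], [-0.045, 0, -0.085, 0, 0, 0, -0.4], [-0.045, 0, -0.085, 0, 0, 0, -0.4], [-0.045, 0, -0.085, 0, 0, 0, -0.4], [-0.045, 0, -0.085, 0, 0, 0, -0.4]]]'

```text
clock: 5.75
position: [0.5456, 0.2134, 0.2403]
ee_rot: [0.661, -3.07, 0.0]
force: [0.2, -0.3, -0.0]
width: 0.676
gripper_force: 0.0
```

```bash
cat >> h.py <<'E'
def findh():
    P=K('wrist'); im=save('wrist','w%d.png'%(observe()['clock']*100))
    for r in silhouettes('holder','wrist'):
        m=r['mask']; ys,xs=np.nonzero(m); y0=ys.min(); cs=[]
        for y in range(y0+3,ys.max()-3):
            q=xs[ys==y]
            if len(q): cs.append(((q.min()+q.max())/2,y))
        n=ray('wrist',[[xs[ys<y0+6].mean(),y0]],.008,P)[0]
        A=ray('wrist',cs,.02,P)[:,:2]; c=A.mean(0); u=np.linalg.svd(A-c)[2][0]; u=u if u[0]<0 else -u
        yaw=np.degrees(np.arctan2(u[1],u[0]))%360; o=c+u*((n[:2]-c)@u-.085)
        print(round(r['p'],2),np.round(r['pixel']),m.sum(),'rows',y0,ys.max(),'yaw',round(yaw,2),'origin',np.round(o,4))
        if r['pixel'][1]>110: best=(o,yaw,u)
    return best
E
python3 - <<'E'
from h import *
o,yaw,u=findh(); go([*(o-.005*u),.05],yaw); go([*(o-.005*u),.005],yaw)
E
```

```text
0.72 [277. 124.] 3215 rows 57 209 yaw 203.95 origin [0.5004 0.1927]Traceback (most recent call last):
  File "<stdin>", line 2, in <module>
  File "h.py", line 31, in findh
    A=ray('wrist',cs,.02,P)[:,:2]; c=A.mean(0); u=np.linalg.svd(A-c)[2][0]; u=u if u[0]<0 else -u
      ~~~^^^^^^^^^^^^^^^^^^
  File "h.py", line 10, in ray
    d=np.c_[(px[:,0]-cx)/f,(px[:,1]-cy)/f,np.ones(len(px))]@T[:3,:3].T
             ~~^^^^^
IndexError: index 0 is out of bounds for axis 1 with size 0
```

Run:
```python
from h import *
go([.505,.1947,.05],204.2); go([.505,.1947,.005],204.2)
```

```text
t 5.85 pos [0.5457 0.2135 0.2405] yaw -155.7 F [ 0.2  0.1 -0.9] w 0.694
shift [ 0.0448 -0.0003  0.1905] turn [-0.0001 -0.0004  0.0018] rows 4.693165609372603 0.014585420501849182
t 5.85 pos [0.5457 0.2135 0.2405] yaw -155.7 F [ 0.2  0.1 -0.9] w 0.694
shift [ 0.0448 -0.0003  0.2355] turn [-0.0001 -0.0004  0.0018] rows 5.74888920738744 0.014585420501849182
```

jog_arm --motion '[[[0.045, 0, 0.19, 0, 0, 0, -0.4], [0.045, 0, 0.19, 0, 0, 0, -0.4], [0.045, 0, 0.19, 0, 0, 0, -0.4], [0.045, 0, 0.19, 0, 0, 0, -0.4], [0.045, 0, 0.19, 0, 0, 0, -0.4], [0.045, 0, 0.205, 0, 0, 0, -0.4], [0.045, 0, 0.22, 0, 0, 0, -0.4], [0.045, 0, 0.23, 0, 0, 0, -0.4], [0.045, 0, 0.235, 0, 0, 0, 0.2], [0.045, 0, 0.235, 0, 0, 0, 1]]]' --force 25

```text
clock: 6.68
position: [0.5046, 0.195, 0.0051]
ee_rot: [0.661, -3.07, 0.0]
force: [0.1, -0.3, 0.4]
width: 0.603
gripper_force: 0.0
```

jog_arm --motion '[[[0, 0, 0, 0, 0, 0, 1], [0, 0, 0, 0, 0, 0, 1], [0, 0, 0, 0, 0, 0, 1], [0, 0, 0, 0, 0, 0, 1], [0, 0, 0, 0, 0, 0, 1], [0, 0, 0, 0, 0, 0, 1], [0, 0, 0, 0, 0, 0, 1], [0, 0, 0, 0, 0, 0, 1], [0, 0, 0, 0, 0, 0, 1], [0, 0, 0, 0, 0, 0, 1]]]'

```text
clock: 7.52
position: [0.5052, 0.1952, 0.0062]
ee_rot: [-0.661, 3.071, -0.0]
force: [-1.0, -0.9, 6.4]
width: 0.243
gripper_force: 25.0
```

jog_arm --motion '[[[0, 0, -0.02, 0, 0, 0, 1], [0, 0, -0.06, 0, 0, 0, 1], [0, 0, -0.1, 0, 0, 0, 1], [0, 0, -0.14, 0, 0, 0, 1], [0, 0, -0.18, 0, 0, 0, 1], [0, 0, -0.22, 0, 0, 0, 1], [0, 0, -0.25, 0, 0, 0, 1], [0, 0, -0.25, 0, 0, 0, 1]]]'

```text
clock: 8.18
position: [0.5068, 0.1973, 0.2619]
ee_rot: [-0.66, 3.063, 0.003]
force: [1.8, 1.5, -1.0]
width: 0.235
gripper_force: 25.0
```

Run:
```python
from h import *
print(observe()['joints'],observe()['gripper_force']); go([.66,-.1,.26],158)
for q in ['flask','beaker']:
    save('top','t.png')
    for r in silhouettes(q,'top'): print(q,r['p'],r['pixel'],ray('top',r['pixel'],.05))
```

```text
[ 0.23334153  0.43518422 -0.97860249  1.67289576  0.38295834  1.23011851
  1.16536117] 24.993894696235657
t 8.18 pos [0.5068 0.1973 0.2619] yaw -155.69 F [ 1.8  1.5 -1. ] w 0.235
shift [-0.0172 -0.334   0.0021] turn [0.0034 0.0084 0.8083] rows 8.020041607643309 6.468743461283799
flask 0.88 [285.5, 133.5] [[0.77485965 0.11060614 0.05      ]]
beaker 0.74 [340.4, 124.9] [[ 0.79493571 -0.04891833  0.05      ]]
beaker 0.6 [390.9, 210.6] [[ 0.54047503 -0.17900058  0.05      ]]
```

jog_arm --motion '[[[-0.017, -0.334, 0.002, 0, 0, 0.808, 1], [-0.017, -0.334, 0.002, 0, 0, 0.808, 1], [-0.017, -0.334, 0.002, 0, 0, 0.808, 1], [-0.017, -0.334, 0.002, 0, 0, 0.808, 1], [-0.017, -0.334, 0.002, 0, 0, 0.808, 1], [-0.017, -0.334, 0.002, 0, 0, 0.808, 1], [-0.017, -0.334, 0.002, 0, 0, 0.808, 1], [-0.017, -0.334, 0.002, 0, 0, 0.808, 1], [-0.017, -0.334, 0.002, 0, 0, 0.808, 1], [-0.017, -0.334, 0.002, 0, 0, 0.808, 1]]]'

```text
clock: 9.22
position: [0.6574, -0.1061, 0.2503]
ee_rot: [-0.606, -3.078, 0.002]
force: [-0.2, 1.0, -1.1]
width: 0.237
gripper_force: 25.0
```

Run:
```python
from h import *
go([.66,-.1,.26],158); P=K('wrist'); im=save('wrist','e.png'); np.savez('pics/e.npz',f=P[0],cx=P[1],cy=P[2],T=P[3])
print(observe()['joints'])
for r in silhouettes('tray','wrist'): print(r['p'],r['pixel'],r['mask'].sum())
```

```text
t 9.22 pos [ 0.6574 -0.1061  0.2503] yaw 157.71 F [-0.2  1.  -1.1] w 0.237
shift [-0.      0.0066 -0.0097] turn [-0.0022 -0.004  -0.005 ] rows 0.2821134848989289 0.053711349546521375
[ 0.48367692  0.5786432  -0.68012463  1.38290019  0.36269914  1.31007558
  0.97495859]
0.59 [167.7, 97.4] 33769
0.29 [280.5, 174.9] 13283
```

View pics/e.png

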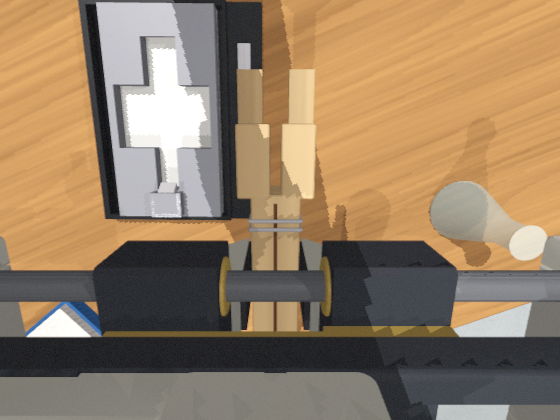

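The wrist view shows the tray at the upper left. The recess cross is white, the latch block is at (166,200) and the lip end is at (165,35). The held holder is straight ahead, nose at (277,70). I'll rectify this to the insert's top plane to measure the middle line.

Run:
```python
from h import *
d=np.load('pics/e.npz'); P=(float(d['f']),float(d['cx']),float(d['cy']),d['T']); im=cv2.imread('pics/e.png')
yaw=np.radians(157.6); c=np.array([.55,-.18]); u=np.array([np.cos(yaw),np.sin(yaw)]); v=np.array([-u[1],u[0]])
# rectified: 3 px/mm ; column = tray x from -130..120, row = tray y from -70..75
def rect(z):
    S=np.float32([[0,0],[250,0],[250,145],[0,145]]); W=[np.r_[c+(s[0]-130)/1000*u+(s[1]-70)/1000*v,z] for s in S]
    H=cv2.getPerspectiveTransform(proj('wrist',W,P).astype(np.float32),S*3); return cv2.warpPerspective(im,H,(750,435))
r=rect(.026)
for k in range(0,250,10): cv2.line(r,(k*3,0),(k*3,5 if k%50 else 15),(0,0,255),1)
for k in range(0,145,10): cv2.line(r,(0,k*3),(5 if k%50 else 15,k*3),(0,0,255),1)
cv2.imwrite('pics/r.png',r)
s=observe(); M=R.from_rotvec(s['ee_rot']); print('cam in tool',M.inv().apply(P[3][:3,3]-s['position']),(M.inv().as_matrix()@P[3][:3,:3]).round(4))
```

```text
cam in tool [ 0.06690505 -0.00391606 -0.15756742] [[-0.006  -0.9668 -0.2556]
 [ 1.     -0.0054 -0.0031]
 [ 0.0017 -0.2556  0.9668]]
```

View pics/r.png

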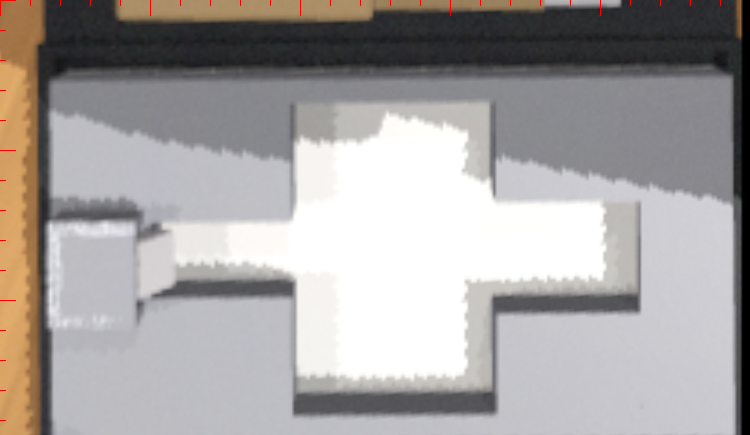

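Rectified (3 px/mm) the recess edges read clearly: the notch runs x 294–494 and y 102–413, the head slot y 202–312, the handle slot y 221–296, and the lip edge is at x 640. That puts home about (+7, +16) mm from my guess, with yaw about 157.4°. Next, where the holder sits in the hand, through the same camera.

Run:
```python
from h import *
d=np.load('pics/e.npz'); P=(float(d['f']),float(d['cx']),float(d['cy']),d['T']); im=cv2.imread('pics/e.png')
hsv=cv2.cvtColor(im,cv2.COLOR_BGR2GRAY).astype(int)
for y in (85,110,150,180,212): 
    g=np.abs(np.diff(cv2.GaussianBlur(im,(1,3),0)[y].astype(int),axis=0)).sum(1); print(y,[i for i in range(225,330) if g[i]>50])
s=observe(); M=R.from_rotvec(s['ee_rot'])
def tool(px,zt):
    f,cx,cy,T=P; A=M.inv().as_matrix()@T[:3,:3]; o=M.inv().apply(T[:3,3]-s['position']); dd=A@np.array([(px[0]-cx)/f,(px[1]-cy)/f,1]); return (o+dd*(zt-o[2])/dd[2])*1000
for px,z in [((238,69),-.002),((314,69),-.002),((236,150),-.016),((314.5,150),-.016),((250,212),-.016),((301,212),-.016)]: print(px,tool(px,z).round(1))
```

```text
85 [236, 237, 261, 288, 289, 313]
110 [236, 237, 261, 288, 312, 313]
150 [234, 235, 236, 268, 280, 281, 282, 314, 315, 316]
180 [235, 236, 268, 290, 313, 314, 322]
212 [249, 250, 251, 272, 273, 276, 277, 298, 299, 327]
(238, 69) [ 88.2 -20.1  -2. ]
(314, 69) [88. 13. -2.]
(236, 150) [ 54.6 -20.5 -16. ]
(314.5, 150) [ 54.4  12.4 -16. ]
(250, 212) [ 27.5 -15.3 -16. ]
(301, 212) [ 27.4   7.1 -16. ]
```

```bash
cat >> h.py <<'E'
import json,os
C=dict(home=[.5373,-.1919],yaw=157.4,hold=[.0031,-.0040,.0062])
if os.path.exists('c.json'): C.update(json.load(open('c.json')))
def plan(nx,nz,tilt,ny=0.):
    # tool pose putting the holder's nose at tray (nx,ny,nz) mm with tail up by tilt deg
    y=np.radians(C['yaw']); Rt=R.from_euler('z',y); Rh=Rt*R.from_euler('y',tilt,degrees=True)
    nose=np.r_[C['home'],0]+Rt.apply(np.array([nx,ny,nz])/1000)
    o=nose-Rh.apply([.085,0,0]); Mt=pose(C['yaw'],tilt); return o-Mt.apply(C['hold'])
def goh(nx,nz,tilt,ny=0.):
    p=plan(nx,nz,tilt,ny); print('target',p.round(4)); go(p,C['yaw'],tilt)
E
python3 - <<'E'
from h import *
goh(50,70,15)
M=pose(157.4,15).as_matrix(); print(M)
E
```

```text
target [ 0.5698 -0.2011  0.0988]
t 9.32 pos [ 0.657  -0.1014  0.2518] yaw 158.06 F [-0.8  0.6 -0.9] w 0.235
shift [ 0.0431 -0.125   0.1531] turn [ 0.0014 -0.2651  0.0114] rows 4.852397094148503 2.1231315006806915
[[-0.89175259  0.38429532  0.23894439]
 [ 0.37120078  0.92321022 -0.09946295]
 [-0.25881905  0.         -0.96592583]]
```

My hand-frame reading mixed two moments because the arm was still settling. Corrected, the holder sits centred at y≈0 with its origin 5 mm ahead of the TCP, as expected.

```bash
echo '{"hold":[0.005,0.0,0.0062]}' > c.json
python3 - <<'E'
from h import *
goh(50,70,15)
E
```

```text
target [ 0.5699 -0.2055  0.0993]
t 9.32 pos [ 0.657  -0.1014  0.2518] yaw 158.06 F [-0.8  0.6 -0.9] w 0.235
shift [ 0.0414 -0.129   0.1526] turn [ 0.0014 -0.2651  0.0114] rows 4.894775190902101 2.1231315006806915
```

jog_arm --motion '[[[0.02, -0.06, 0.02, 0, -0.1, 0, 1], [0.041, -0.1, 0.05, 0, -0.2, 0.011, 1], [0.041, -0.129, 0.08, 0, -0.265, 0.011, 1], [0.041, -0.129, 0.11, 0, -0.265, 0.011, 1], [0.041, -0.129, 0.14, 0, -0.265, 0.011, 1], [0.041, -0.129, 0.153, 0, -0.265, 0.011, 1], [0.041, -0.129, 0.153, 0, -0.265, 0.011, 1], [0.041, -0.129, 0.153, 0, -0.265, 0.011, 1], [0.041, -0.129, 0.153, 0, -0.265, 0.011, 1], [0.041, -0.129, 0.153, 0, -0.265, 0.011, 1]]]'

```text
clock: 10.15
position: [0.5733, -0.2054, 0.1028]
ee_rot: [0.562, 2.822, -0.072]
force: [-0.1, 0.3, -1.2]
width: 0.235
gripper_force: 25.0
```

```bash
cat > look.py <<'E'
from h import *
import sys
s=observe(); P=K('wrist'); im=save('wrist',sys.argv[1])
print('rot err deg',np.degrees((pose(C['yaw'],0).inv()*R.from_rotvec(s['ee_rot'])).as_rotvec()).round(2))
y=np.radians(C['yaw']); Rt=R.from_euler('z',y); M=R.from_rotvec(s['ee_rot'])
n=s['position']+M.apply(np.array(C['hold'])+[.085,0,0]); print('nose tray mm',(Rt.inv().apply(n-np.r_[C['home'],0])*1000).round(1))
def tr(pts): return proj('wrist',np.r_[C['home'],0]+Rt.apply(np.array(pts)/1000.),P).round().astype(int)
o=im.copy()
a=[(-87,-12.5),(-40,-12.5),(-40,-52),(28,-52),(28,-18.5),(76,-18.5),(76,18.5),(28,18.5),(28,52),(-40,52),(-40,12.5),(-87,12.5)]
cv2.polylines(o,[tr([(*p,26) for p in a])],True,(255,0,0))
hp=[(61,17,8),(85,17,8),(85,-17,8),(61,-17,8)]
cv2.polylines(o,[proj('wrist',[s['position']+M.apply(np.array(C['hold'])+[p[0]/1e3,-p[1]/1e3,-p[2]/1e3]) for p in hp],P).round().astype(int)],True,(0,0,255))
cv2.imwrite('pics/o_'+sys.argv[1],o[:,:,::-1])
E
python3 look.py f.png; python3 -c "
from h import *
goh(66,28,15);goh(66,11,15)"
```

```text
rot err deg [ -0.14 -15.37  -0.07]
nose tray mm [46.7 -1.3 73. ]
target [ 0.5551 -0.1993  0.0573]
t 10.2 pos [ 0.5731 -0.2058  0.1027] yaw 157.43 F [-0.1  0.9 -0.7] w 0.234
shift [ 0.0304 -0.001   0.0387] turn [0.0023 0.0063 0.0005] rows 1.1817031218270466 0.05362285209569202
target [ 0.5551 -0.1993  0.0403]
t 10.2 pos [ 0.5731 -0.2058  0.1027] yaw 157.43 F [-0.1  0.9 -0.7] w 0.234
shift [ 0.0349 -0.0011  0.0551] turn [0.0023 0.0063 0.0005] rows 1.5654615290053386 0.05362285209569202
```

View pics/o_f.png

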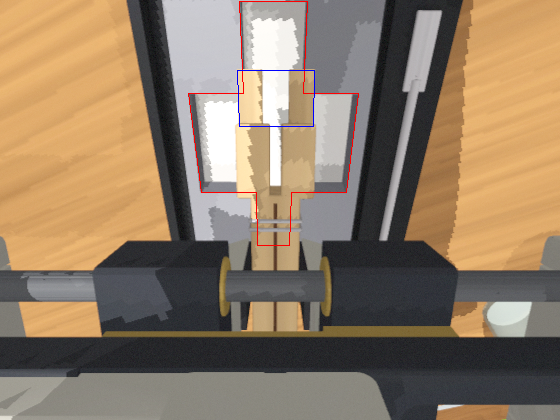

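The overlay agrees with the real recess: slot edges at columns 240 and 307, and the nose centred at (276,75). Moving down in steps, letting the arm settle.

jog_arm --motion '[[[0.015, -0.001, 0.016, 0, 0, 0, 1], [0.028, -0.001, 0.032, 0, 0, 0, 1], [0.028, -0.001, 0.032, 0, 0, 0, 1], [0.028, -0.001, 0.032, 0, 0, 0, 1], [0.028, -0.001, 0.032, 0, 0, 0, 1], [0.028, -0.001, 0.032, 0, 0, 0, 1], [0.028, -0.001, 0.032, 0, 0, 0, 1], [0.028, -0.001, 0.032, 0, 0, 0, 1]]]'

```text
clock: 10.87
position: [0.5547, -0.2005, 0.0633]
ee_rot: [0.565, 2.823, -0.073]
force: [-0.2, -0.5, -1.2]
width: 0.234
gripper_force: 25.0
```

```bash
python3 look.py g.png; python3 -c "
from h import *
goh(66,20,15);goh(66,10,15)"
```

```text
rot err deg [ -0.09 -15.27   0.05]
nose tray mm [65.8  1.2 33.7]
target [ 0.5551 -0.1993  0.0493]
t 10.92 pos [ 0.5545 -0.2005  0.0631] yaw 157.34 F [ 0.8 -0.2 -0.6] w 0.236
shift [0.0035 0.0014 0.0134] turn [ 0.0014  0.0043 -0.001 ] rows 0.3336065885848725 0.036538341489086495
target [ 0.5551 -0.1993  0.0393]
t 10.92 pos [ 0.5545 -0.2005  0.0631] yaw 157.34 F [ 0.8 -0.2 -0.6] w 0.236
shift [0.0061 0.0013 0.0231] turn [ 0.0014  0.0043 -0.001 ] rows 0.5727215857151133 0.036538341489086495
```

View pics/o_g.png

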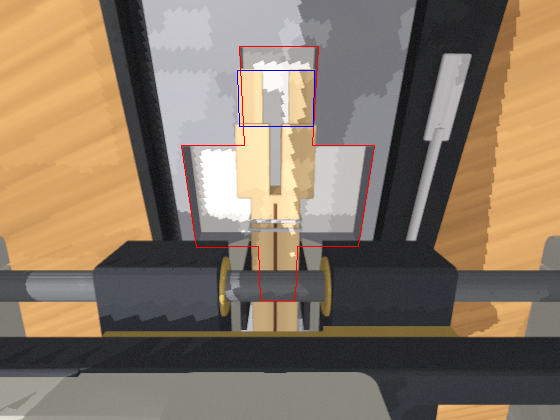

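The overlay still fits: slot mouth at columns 240–318, row 46, with the nose at about 276. A numeric edge check for the lateral offset follows.

Run:
```python
from h import *
im=cv2.imread('pics/g.png'); f=cv2.GaussianBlur(im,(3,3),0).astype(int)
for y in (52,58,64,180,200,220):
    g=np.abs(f[y,2:]-f[y,:-2]).sum(1); print(y,[(i+1,int(g[i])) for i in range(150,400) if g[i]>45 and g[i]>=g[i-1] and g[i]>g[i+1]])
o=cv2.imread('pics/o_g.png')
for y in (52,58,64,180,200,220): print(y,[i for i in range(560) if tuple(o[y,i])==(0,0,255)])
```

```text
52 [(239, 191), (242, 140), (288, 58), (314, 178), (318, 85)]
58 [(151, 261), (239, 173), (243, 164), (285, 62), (290, 57), (314, 163), (318, 82)]
64 [(152, 249), (240, 186), (243, 193), (253, 124), (263, 63), (266, 54), (276, 61), (288, 84), (291, 66), (300, 84), (305, 48), (309, 153), (313, 164), (317, 81)]
180 [(151, 64), (172, 281), (186, 242), (194, 169), (199, 61), (202, 120), (236, 88), (268, 132), (281, 121), (295, 121), (314, 105), (360, 224), (369, 123), (383, 235)]
200 [(155, 63), (175, 280), (189, 235), (197, 188), (204, 128), (250, 107), (297, 141), (300, 68), (357, 214), (366, 130), (380, 243)]
220 [(159, 68), (178, 154), (192, 109), (199, 166), (232, 129), (235, 77), (238, 104), (245, 70), (250, 68), (256, 149), (265, 81), (271, 146), (281, 64), (295, 121), (302, 86), (354, 152), (363, 123), (376, 259)]
52 [239, 318]
58 [240, 317]
64 [240, 317]
180 [186, 368]
200 [189, 365]
220 [192, 362]
```

jog_arm --motion '[[[0.001, 0.002, 0.004, 0, 0.004, 0, 1], [0.002, 0.002, 0.008, 0, 0.004, 0, 1], [0.003, 0.002, 0.012, 0, 0.004, 0, 1], [0.004, 0.002, 0.016, 0, 0.004, 0, 1], [0.005, 0.002, 0.019, 0, 0.004, 0, 1], [0.006, 0.002, 0.022, 0, 0.004, 0, 1], [0.006, 0.002, 0.022, 0, 0.004, 0, 1], [0.006, 0.002, 0.022, 0, 0.004, 0, 1], [0.006, 0.002, 0.022, 0, 0.004, 0, 1]]]'

```text
clock: 11.67
position: [0.5548, -0.1984, 0.0398]
ee_rot: [0.566, 2.828, -0.072]
force: [1.0, -0.2, -0.6]
width: 0.238
gripper_force: 25.0
```

```bash
echo '{"hold":[0.005,-0.0006,0.0062]}' > c.json; python3 look.py i.png; python3 -c "
from h import *
goh(66,9.5,15);goh(84,9.5,15)"
```

```text
rot err deg [ -0.08 -14.96   0.02]
nose tray mm [66.7 -0.2 10.6]
target [ 0.5554 -0.1988  0.0388]
t 11.72 pos [ 0.5548 -0.1984  0.0399] yaw 157.36 F [-0.5 -0.9 -1.2] w 0.242
shift [-0.0004 -0.0001  0.0012] turn [ 0.0013 -0.0005 -0.0006] rows 0.030961817322835292 0.012542415400927893
target [ 0.5388 -0.1919  0.0388]
t 11.72 pos [ 0.5548 -0.1984  0.0399] yaw 157.36 F [-0.5 -0.9 -1.2] w 0.242
shift [ 0.017  -0.0002 -0.0034] turn [ 0.0013 -0.0005 -0.0006] rows 0.4160977544141802 0.012542415400927893
```

In the slot without contact. Slide under the lip.

jog_arm --motion '[[[0.003, 0, 0, 0, 0, 0, 1], [0.006, 0, -0.001, 0, 0, 0, 1], [0.009, 0, -0.0015, 0, 0, 0, 1], [0.012, 0, -0.002, 0, 0, 0, 1], [0.015, 0, -0.003, 0, 0, 0, 1], [0.017, 0, -0.0034, 0, 0, 0, 1], [0.017, 0, -0.0034, 0, 0, 0, 1], [0.017, 0, -0.0034, 0, 0, 0, 1], [0.017, 0, -0.0034, 0, 0, 0, 1]]]'

```text
clock: 12.47
position: [0.5387, -0.1918, 0.0386]
ee_rot: [0.566, 2.828, -0.072]
force: [0.6, -0.0, -1.3]
width: 0.237
gripper_force: 25.0
```

```bash
python3 look.py j.png; python3 -c "
from h import *
for t in (12,9,6): goh(84.5,9,t)"
```

```text
rot err deg [ -0.08 -14.95   0.03]
nose tray mm [84.1 -0.1  9.4]
target [ 0.5396 -0.1922  0.0338]
t 12.52 pos [ 0.5387 -0.1918  0.0386] yaw 157.35 F [ 0.5  0.4 -0.3] w 0.237
shift [ 0.0003 -0.0001  0.0049] turn [ 0.0012  0.0515 -0.0007] rows 0.11775483088515552 0.41236512845982404
target [ 0.5407 -0.1927  0.0292]
t 12.52 pos [ 0.5387 -0.1918  0.0386] yaw 157.35 F [ 0.5  0.4 -0.3] w 0.237
shift [ 0.0003 -0.0001  0.0096] turn [ 0.0013  0.1039 -0.0007] rows 0.23094156768361476 0.8312786593174427
target [ 0.5416 -0.193   0.0246]
t 12.52 pos [ 0.5387 -0.1918  0.0386] yaw 157.35 F [ 0.5  0.4 -0.3] w 0.237
shift [ 0.0006 -0.0001  0.0143] turn [ 0.0013  0.1562 -0.0007] rows 0.34417458184688043 1.2502463741733671
```

jog_arm --motion '[[[0, 0, 0.0024, 0, 0.026, 0, 1], [0, 0, 0.0049, 0, 0.052, 0, 1], [0, 0, 0.0072, 0, 0.078, 0, 1], [0, 0, 0.0096, 0, 0.104, 0, 1], [0.0005, 0, 0.012, 0, 0.13, 0, 1], [0.0005, 0, 0.0143, 0, 0.156, 0, 1], [0.0005, 0, 0.0143, 0, 0.156, 0, 1], [0.0005, 0, 0.0143, 0, 0.156, 0, 1], [0.0005, 0, 0.0143, 0, 0.156, 0, 1]]]'

```text
clock: 13.27
position: [0.5405, -0.1926, 0.0242]
ee_rot: [0.596, 2.98, -0.029]
force: [-3.8, 1.9, -0.0]
width: 0.237
gripper_force: 25.0
```

```bash
python3 look.py k.png; python3 -c "
from h import *
goh(84.5,9,6); goh(84.5,8.5,5)"
```

```text
rot err deg [-0.06 -5.95  0.01]
nose tray mm [85.6 -0.   8.7]
target [ 0.5416 -0.193   0.0246]
t 13.32 pos [ 0.5406 -0.1927  0.0243] yaw 157.39 F [-3.6  0.4  0. ] w 0.238
shift [-0.001   0.     -0.0001] turn [ 0.0009 -0.0006 -0.0002] rows 0.024905496347262315 0.008939612748143354
target [ 0.5418 -0.1931  0.0225]
t 13.32 pos [ 0.5406 -0.1927  0.0243] yaw 157.39 F [-3.6  0.4  0. ] w 0.238
shift [-0.0011  0.      0.0019] turn [ 0.0009  0.0169 -0.0002] rows 0.053055321409005415 0.1350564600784041
```

The tail tab now bears on the latch (about 4 N). Release, then back off.

jog_arm --motion '[[[0, 0, 0, 0, 0, 0, 0], [0, 0, 0, 0, 0, 0, 0], [0, 0, 0, 0, 0, 0, 0], [0, 0, 0, 0, 0, 0, 0], [0, 0, 0, 0, 0, 0, 0], [0, 0, 0, 0, 0, 0, 0]]]'

```text
clock: 13.82
position: [0.5419, -0.193, 0.0248]
ee_rot: [0.596, 2.979, -0.029]
force: [0.2, -0.8, 0.2]
width: 0.497
gripper_force: 0.0
```

jog_arm --motion '[[[0, 0, -0.01, 0, 0, 0, 0], [0, 0, -0.03, 0, 0, 0, 0], [0, 0, -0.05, 0, 0, 0, 0], [0, 0, -0.08, 0, 0, 0, 0], [0, 0, -0.08, 0, 0, 0, 1], [0, 0, -0.08, 0, 0, 0, 1], [0, 0, -0.08, 0, 0, 0, 1], [0, 0, -0.08, 0, 0, 0, 1], [0, 0, -0.08, 0, 0, 0, 1]]]'

```text
clock: 14.57
position: [0.5333, -0.1897, 0.1033]
ee_rot: [0.596, 2.981, -0.029]
force: [-0.0, -0.7, -0.0]
width: 0.185
gripper_force: 0.0
```

Run:
```python
from h import *
# press point x=-60 on handle; tray xy
save('wrist','l.png')
y=np.radians(C['yaw']); u=np.array([np.cos(y),np.sin(y)]); p=np.array(C['home'])-.059*u
go([*p,.06],C['yaw']); go([*p,.03],C['yaw'])
```

```text
t 14.62 pos [ 0.5333 -0.1897  0.1034] yaw 157.38 F [-0.2 -0.5  0.2] w 0.149
shift [-0.0587 -0.0006  0.0497] turn [ 0.0014  0.1034 -0.0002] rows 1.844104845144188 0.82755812124985
t 14.62 pos [ 0.5333 -0.1897  0.1034] yaw 157.38 F [-0.2 -0.5  0.2] w 0.149
shift [-0.0556 -0.0006  0.0795] turn [ 0.0014  0.1034 -0.0002] rows 2.3268323098582018 0.82755812124985
```

View pics/l.png

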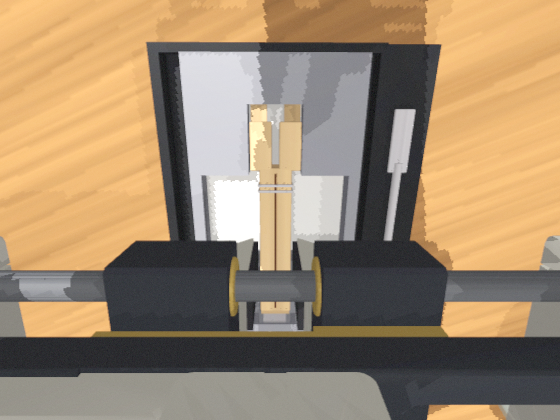

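The holder lies centred, with its prongs under the lip at (275,108) and its tail resting on the latch. Go above the press point with the fingers shut.

jog_arm --motion '[[[-0.03, -0.0006, 0.02, 0, 0.05, 0, 1], [-0.0587, -0.0006, 0.04, 0, 0.103, 0, 1], [-0.0587, -0.0006, 0.0497, 0, 0.103, 0, 1], [-0.0587, -0.0006, 0.0497, 0, 0.103, 0, 1], [-0.0587, -0.0006, 0.0497, 0, 0.103, 0, 1], [-0.0587, -0.0006, 0.0497, 0, 0.103, 0, 1], [-0.0587, -0.0006, 0.0497, 0, 0.103, 0, 1]]]'

```text
clock: 15.2
position: [0.592, -0.2143, 0.0619]
ee_rot: [0.614, 3.078, 0.001]
force: [0.6, -0.3, 0.1]
width: 0.006
gripper_force: 0.0
```

jog_arm --motion '[[[0, 0, 0.003, 0, 0, 0, 1], [0, 0, 0.006, 0, 0, 0, 1], [0, 0, 0.009, 0, 0, 0, 1], [0, 0, 0.012, 0, 0, 0, 1], [0, 0, 0.014, 0, 0, 0, 1], [0, 0, 0.016, 0, 0, 0, 1], [0, 0, 0.018, 0, 0, 0, 1], [0, 0, 0.018, 0, 0, 0, 1]]]'

```text
clock: 15.87
position: [0.5925, -0.2147, 0.0429]
ee_rot: [0.615, 3.078, 0.002]
force: [0.2, 1.1, 0.2]
width: 0.007
gripper_force: 0.0
```

Continue down gently, 1–1.5 mm per row.

jog_arm --motion '[[[0, 0, 0.001, 0, 0, 0, 1], [0, 0, 0.002, 0, 0, 0, 1], [0, 0, 0.003, 0, 0, 0, 1], [0, 0, 0.004, 0, 0, 0, 1], [0, 0, 0.005, 0, 0, 0, 1], [0, 0, 0.006, 0, 0, 0, 1], [0, 0, 0.006, 0, 0, 0, 1]]]'

```text
clock: 16.45
position: [0.5925, -0.2149, 0.0368]
ee_rot: [0.616, 3.078, 0.002]
force: [0.5, -0.6, -0.3]
width: 0.002
gripper_force: 0.3
```

jog_arm --motion '[[[0, 0, 0.001, 0, 0, 0, 1], [0, 0, 0.002, 0, 0, 0, 1], [0, 0, 0.003, 0, 0, 0, 1], [0, 0, 0.004, 0, 0, 0, 1], [0, 0, 0.004, 0, 0, 0, 1], [0, 0, 0.004, 0, 0, 0, 1]]]'

```text
clock: 16.95
position: [0.5922, -0.2147, 0.0327]
ee_rot: [0.616, 3.079, 0.002]
force: [-0.1, 0.2, -0.5]
width: 0.004
gripper_force: 0.0
```

jog_arm --motion '[[[0, 0, 0.001, 0, 0, 0, 1], [0, 0, 0.002, 0, 0, 0, 1], [0, 0, 0.003, 0, 0, 0, 1], [0, 0, 0.003, 0, 0, 0, 1], [0, 0, 0.003, 0, 0, 0, 1]]]'

```text
clock: 17.37
position: [0.5925, -0.2148, 0.0304]
ee_rot: [0.616, 3.078, 0.001]
force: [-1.4, -0.3, 5.4]
width: 0.004
gripper_force: 2.6
```

Run:
```python
from h import *
s=observe(); print(s['clock'],s['position'],s['force'],s['ft_torque'])
im=cv2.imread('pics/l.png'); f=cv2.GaussianBlur(im,(3,3),0).astype(int)
for y in (115,135,155,200,230):
    g=np.abs(f[y,2:]-f[y,:-2]).sum(1); print(y,[(i+1,int(g[i])) for i in range(200,350) if g[i]>45 and g[i]>=g[i-1] and g[i]>g[i+1]])
for x in (260,293):
    g=np.abs(f[2:,x]-f[:-2,x]).sum(1); print(x,[(i+1,int(g[i])) for i in range(80,240) if g[i]>45 and g[i]>=g[i-1] and g[i]>g[i+1]])
save('side','m.png');save('wrist','n.png')
```

```text
17.3667 [ 0.59249157 -0.21478279  0.03039891] [-1.36582974 -0.28364173  5.41256556] [0.12255688 0.25500528 0.02019463]
115 [(247, 219), (249, 103), (253, 106), (267, 67), (275, 52), (280, 52), (283, 69), (301, 133), (303, 70), (331, 49)]
135 [(247, 153), (249, 193), (264, 127), (272, 51), (279, 53), (300, 130)]
155 [(248, 171), (250, 269), (254, 78), (271, 66), (279, 58), (300, 127)]
200 [(203, 237), (208, 219), (215, 66), (259, 160), (274, 192), (276, 182), (291, 54), (293, 62), (341, 232), (346, 127)]
230 [(205, 258), (210, 204), (213, 55), (217, 65), (260, 143), (274, 195), (276, 184), (291, 54), (295, 50), (339, 256), (344, 143)]
260 [(83, 74), (104, 136), (109, 104), (139, 105), (182, 73), (185, 86), (187, 59), (191, 62)]
293 [(104, 61), (122, 108), (170, 58)]
```

jog_arm --motion '[[[0, 0, 0.0005, 0, 0, 0, 1], [0, 0, 0.001, 0, 0, 0, 1], [0, 0, 0.0015, 0, 0, 0, 1], [0, 0, 0.0015, 0, 0, 0, 1], [0, 0, 0.0015, 0, 0, 0, 1]]]'

```text
clock: 17.88
position: [0.5926, -0.2148, 0.0302]
ee_rot: [0.616, 3.078, 0.0]
force: [-7.7, -0.0, 19.2]
width: 0.005
gripper_force: 9.4
```

It is stiff at z≈0.030, which is home height (19 N for 0.2 mm). Lift off and move back so the wrist camera sees the latch.

jog_arm --motion '[[[0, 0, -0.005, 0, 0, 0, 1], [0, 0, -0.02, 0, 0, 0, 1], [0, 0, -0.05, 0, 0, 0, 1], [-0.03, 0, -0.07, 0, 0, 0, 1], [-0.06, 0, -0.07, 0, 0, 0, 1], [-0.09, 0, -0.07, 0, 0, 0, 1], [-0.09, 0, -0.07, 0, 0, 0, 1], [-0.09, 0, -0.07, 0, 0, 0, 1], [-0.09, 0, -0.07, 0, 0, 0, 1]]]'

```text
clock: 18.63
position: [0.6748, -0.2489, 0.098]
ee_rot: [0.615, 3.08, 0.002]
force: [0.5, -0.1, -0.5]
width: -0.0
gripper_force: 0.0
```

Run:
```python
from h import *
print(observe()['position'],observe()['force']); P=K('wrist'); im=save('wrist','p.png')
y=np.radians(C['yaw']); Rt=R.from_euler('z',y)
def tr(pts): return proj('wrist',np.r_[C['home'],0]+Rt.apply(np.array(pts)/1000.),P)
# home model: handle top outline, tail tab, latch tip
print(tr([(-75,11,30),(-75,-11,30),(32,11,30),(62,17,30),(62,-17,30),(61,17,16),(76,17,16),(-85,11,17),(-85,-11,17),(-79.5,9,23),(-79.5,-9,23),(-89,0,40)]).round(1).tolist())
o=im[:,:,::-1].copy()
for a in ([(-75,11,30),(-75,-11,30),(30,-11,30),(30,-17,30),(62,-17,30),(62,17,30),(30,17,30),(30,11,30)],[(-79.5,9,23),(-79.5,-9,23)]):
    cv2.polylines(o,[tr(a).round().astype(int)],len(a)>2,(0,0,255))
q=tr([(-82,0,26)])[0]; x,yy=int(q[0]),int(q[1]); c=lambda I:cv2.resize(I[max(0,yy-40):yy+40,x-50:x+50],(390,312),interpolation=2)
big=np.hstack([c(im[:,:,::-1]),c(o)]); lo=cv2.resize(o[:,60:500],(390,280)); big=np.vstack([big,np.hstack([lo,cv2.resize(im[:,60:500,::-1],(390,280))])])
cv2.imwrite('pics/q.png',big)
```

```text
[ 0.67475001 -0.24886944  0.09800542] [ 0.48603428 -0.14775045 -0.54550228]
[[258.1, 111.9], [291.7, 111.9], [255.6, -82.8], [243.9, -147.9], [305.9, -147.8], [246.0, -127.4], [245.4, -159.2], [259.1, 127.2], [290.6, 127.2], [261.6, 119.0], [288.1, 119.0], [274.9, 134.5]]
```

View pics/q.png

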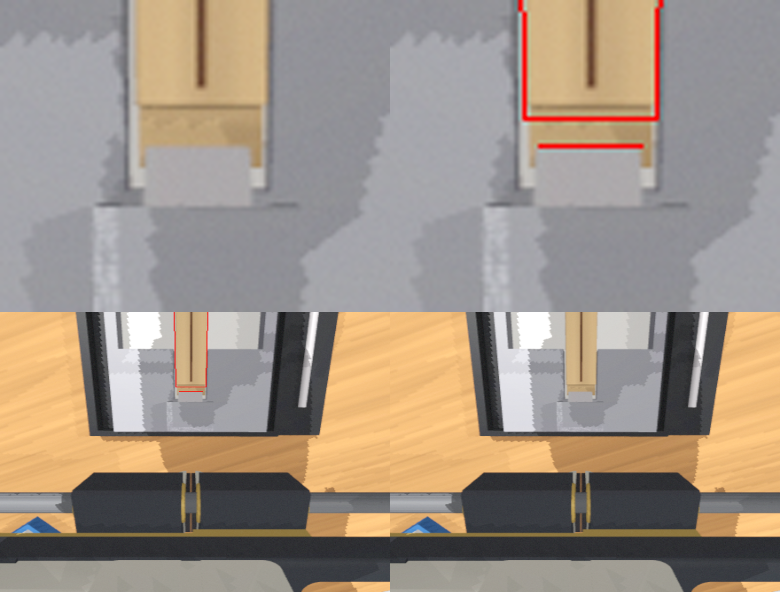

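The close view shows the latch plate out over the tail tab: its tip edge lies on the modelled "out" line at (590,146). The handle is level and about 2 mm toward the end wall, well inside tolerance. Handing in.

```bash
python3 -c "
from cell import *
print(sign_off())"
```

```text
the job is handed in; nothing more can be done
None
```

I put the holder back in its recess: jaw tips under the lip, latch out over the tail tab, gripper clear. The flask, beaker and rack were not touched. I handed the job in at about 19 s, and sign-off returned no verdict.

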